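Line up the press risers by height

ROBOT

A 6-joint arm with a two-finger parallel gripper is mounted at the origin on a cart in front of the work surface, level with it; the furniture and walls round the work are solid. World frame = base frame: x ahead of the robot, y to its left, z up, the work surface at z = 0. Lengths are in m, angles in rad, forces in N, time in s.
With the tool pointing down it reaches from about 0.225 to 0.875 m from the base axis. Payload 3.4 kg.
Tool frame: the origin (TCP) lies between the finger pads; the fingertips stand 22 mm ahead of it and the grasp point (between the pads) lies 3 mm ahead of it (manip.finger_overhang is the distance from the TCP to the fingertips, in m); z points along the fingers, y is the line along which they close (so a half turn about z gives the same grasp; the last joint's range is limited). The gripper opens to 85 mm and grips with 20 to 120 N. Pads are 22 mm wide; open, the fingers measure 114 mm over their backs; the gripper's body (76 mm by 85 mm) begins 54 mm behind the grasp point. The pads swing forward as they close: fully open they stand 13 mm farther back than shut.
Start: joints at [-1.325, 0.276, 1.505, -0, 1.361, -0.121], TCP at [0.206, -0.537, 0.253] pointing down, gripper open.
Joint ranges: [-2.89, 2.89], [-0.75, 2.08], [0.22, 2.7], [-1.18, 4.32], [0.11, 2.71], [-2.7, 2.7]. Speed limits (rad/s): [2.57, 2.57, 3.14, 3.14, 3.14, 3.14].

INTERFACE

Orientations are given as a unit quaternion [w, x, y, z].
In Python, from rig import get_state, eyes, order, manip gives the robot as it stands.
- The arm moves only by the tool drive_tool, never from a script. Its argument "rows" is a list of rows, each a list of 4 numbers: the shift along the tool's x, y, z in units of 25 mm (1.0 is 25 mm), then the turn about the tool's z in units of 6 degrees (1.0 is 6 degrees). A call has exactly 8 rows; each row is the pose to reach, as a shift and turn from the pose commanded when the call began, along the tool's axes at that moment; what a row does not reach only later rows make up. A row lasts 1/12 s, in which the tool goes at most 41.7 mm and 7.16 degrees, less where a joint would pass 70% of its speed; a pose out of reach is approached as far as the arm can. A call with a gripper value outside its range is refused whole. "grip" is the finger opening in mm, from 0 to 85.4, set as the call begins (left out, the last holds). The fingers move at their own pace and stop on an object; "newtons" is the grip in N (left out, the last holds). Time passes only in rows, so rows that repeat a pose let the fingers close, or fill a call up. It gives the time, the measured TCP pose, the force, the opening and the grip force at its end, in the units of the state.
- get_state(): the state, without advancing time (a new reading comes with each control period).
- eyes.get_image(name): name is "scene" or "side" or "wrist"; returns (picture, depth): 400x640x3 uint8, red, green, blue; 400x640 float32, m along the optical axis (not along the pixel's ray), 0 where there is no reading.
- eyes.camera_info(name): a dict with "fx", "fy", "cx", "cy" (pixels), "R" (3x3) and "t" (3): a world point X has camera coordinates R X + t. Camera axes: x right, y down, z forward; pixel columns grow to the right and rows downward; lengths in m; the calibration is good to about 2 mm. A picture is of the moment at which its call begins: read the wrist's pose just before it. camera_info takes no time and is no camera call; for the wrist camera it gives the pose at the moment of the call.
- order.sign_off(): hands the job in; it is judged then, once.
The state is a dict: "clock": time; "qpos": joint angles; "qd": joint speeds; "effort": joint torques, N m; "position": TCP position; "ee_rot": TCP orientation; "contact_force": force on the tool from outside, world axes, zero at the start; "moment": the same for the moment, N m; "width": finger opening in m; "gripper_force": force on a finger pad.
Only numpy, scipy, OpenCV 4.12 (cv2) and the standard library are available. Lean on these libraries where they do the work, as an engineer would, in place of code of your own. Each camera call takes 0.05 s, during which the arm holds its last target. There are 200 camera calls.

TASK

Stand the four aluminium riser posts upright on the white pads of the dark board, one centred on each pad, in order of height: the shortest on the pad next to the red end bar, then rising to the tallest at the grey end. Let go of them all, and do not knock the glue bottle away from where it stands.

Things in the scene. Friction and masses are not known exactly. Their poses are not given: they have to be found in the camera images.
- riser_28: the shortest of four upright aluminium riser posts (loose, bright grey round cylinder, 32 mm diameter, 28 mm tall, flat ends, a yellow disc on its top end, about 62 g). It starts on the left bench, top at z = 2 mm. Origin: centre of its underside, z up along the post.
- riser_42: the second shortest of four upright aluminium riser posts (loose, bright grey round cylinder, 32 mm diameter, 42 mm tall, flat ends, a white disc on its top end, about 92 g). It starts on the left bench, top at z = 2 mm. Origin: centre of its underside, z up along the post.
- riser_56: the second tallest of four upright aluminium riser posts (loose, bright grey round cylinder, 32 mm diameter, 56 mm tall, flat ends, a blue disc on its top end, about 123 g). It starts on the left bench, top at z = 2 mm. Origin: centre of its underside, z up along the post.
- riser_70: the tallest of four upright aluminium riser posts (loose, bright grey round cylinder, 32 mm diameter, 70 mm tall, flat ends, a black disc on its top end, about 154 g). It starts on the left bench, top at z = 2 mm. Origin: centre of its underside, z up along the post.
- pad_a: number 1 of a row of four like white round pads, 46 mm diameter, 58 mm apart in the order pad_a, pad_b, pad_c, pad_d on a fixed dark board 62 x 256 x 10 mm; the pad's top is 11.5 mm above the bench. Origin: centre of its underside, z up, y along the row towards pad_d. Which end of the row is the red end varies.
- pad_b: number 2 of a row of four like white round pads, 46 mm diameter, 58 mm apart in the order pad_a, pad_b, pad_c, pad_d on a fixed dark board 62 x 256 x 10 mm; the pad's top is 11.5 mm above the bench. Origin: centre of its underside, z up, y along the row towards pad_d. Which end of the row is the red end varies.
- pad_c: number 3 of a row of four like white round pads, 46 mm diameter, 58 mm apart in the order pad_a, pad_b, pad_c, pad_d on a fixed dark board 62 x 256 x 10 mm; the pad's top is 11.5 mm above the bench. Origin: centre of its underside, z up, y along the row towards pad_d. Which end of the row is the red end varies.
- pad_d: number 4 of a row of four like white round pads, 46 mm diameter, 58 mm apart in the order pad_a, pad_b, pad_c, pad_d on a fixed dark board 62 x 256 x 10 mm; the pad's top is 11.5 mm above the bench. Origin: centre of its underside, z up, y along the row towards pad_d. Which end of the row is the red end varies.
- red_cap: red bar, 54 x 14 x 8 mm with two small screw heads, fixed across the board at one end of the row, its middle 32 mm beyond the centre of the last pad there; it marks the end where the row begins. Its top is 20 mm above the bench (the grey bar of the same size at the other end is the same). Origin: centre of its underside, z up, y along the row.
- glue_bottle: small white glue bottle with a blue pointed cap standing loose near the risers, 36 x 48 mm, 107 mm tall; a bystander. Origin: centre of its underside, z up.

How it is judged:
At the end, for the whole second after the job is handed in: Each of the four risers stands upright (within 0.1 rad), released and at rest on its own pad, its centre within 12 mm of the pad's centre, in rising order of height from the pad nearest the red bar to the pad at the grey bar (((horizontal distance between red_cap and pad_a below 0.08 m and horizontal distance between riser_28 and pad_a below 0.012 m and horizontal distance between riser_42 and pad_b below 0.012 m and horizontal distance between riser_56 and pad_c below 0.012 m and horizontal distance between riser_70 and pad_d below 0.012 m) or (horizontal distance between red_cap and pad_d below 0.08 m and horizontal distance between riser_28 and pad_d below 0.012 m and horizontal distance between riser_42 and pad_c below 0.012 m and horizontal distance between riser_56 and pad_b below 0.012 m and horizontal distance between riser_70 and pad_a below 0.012 m)) and angle between each of riser_28, riser_42, riser_56, riser_70's own z axis and vertical below 0.1 rad and z of each of riser_28, riser_42, riser_56, riser_70 in the frame of pad_a below 0.006 m and linear speed of each of riser_28, riser_42, riser_56, riser_70 below 0.02 m/s); the robot touches nothing.
It fails at once if the glue bottle is pushed more than 30 mm away or knocked over (distance of glue_bottle from where it was at the start of the episode above 0.03 m or angle between glue_bottle's own z axis and vertical above 0.5 rad).
It also fails if it takes over 106 s, if anything falls off the work surface, if the arm or the gripper's body presses on something with over 40 N, if the wrist force passes 120 N, or if a joint passes its speed limit or range.

## Working session

There is one attempt and no reset: what is moved stays moved. The work goes in short steps, Python scripts to look and compute and a tool call to move; the robot and the scene stay as the last step left them, time stands still between calls to the robot, and variables do not carry over. Pictures are saved under pics/ and viewed, at most 14 in all, crops included, and the job is handed in when it is done.

Besides the shell and the picture viewer there is one more tool, called after "Call:" as name(argument=value, ...), one argument or row to a line, values as JSON. drive_tool: Moves the arm, as the interface text tells. Its arguments: {"type":"object","properties":{"rows":{"type":"array","items":{"type":"array","items":{"type":"number"}}},"grip":{"type":"number"},"newtons":{"type":"number"}},"required":["rows"]}

```bash
ls; mkdir -p pics; python3 - <<'E'
from rig import get_state, eyes, order, manip
import cv2,numpy as np
s=get_state(); print(s); print(manip.finger_overhang)
for n in ["scene","side","wrist"]:
    i=eyes.camera_info(n); print(n,i)
    p,d=eyes.get_image(n); np.savez(f"pics/{n}0.npz",p=p,d=d,**i)
    cv2.imwrite(f"pics/{n}0.png",p[:,:,::-1])
E
```

```text
pics
{'clock': 0.0, 'qpos': array([-1.32499089e+00,  2.76592102e-01,  1.50611850e+00, -2.80978173e-05,
        1.36067913e+00, -1.20957811e-01]), 'qd': array([ 0.00106815,  0.00082062,  0.00183743, -0.00065658,  0.00159607,
        0.00031758]), 'effort': array([-1.13239326e-03, -4.16782522e+01, -2.45806611e+01, -7.50931281e-05,
        1.12210415e-02, -4.30417131e-06]), 'position': array([ 0.20608471, -0.53629009,  0.25244714]), 'ee_rot': array([-8.95931113e-04,  9.83231725e-01,  1.82358351e-01, -6.97642869e-05]), 'contact_force': array([-0.27684326,  0.11526268, -0.16658167]), 'moment': array([ 0.04433894, -0.02365614, -0.04104807]), 'gripper_force': 0.0, 'width': 0.08542536883769694}
0.022
scene {'fx': 368.49691123260925, 'fy': 368.49691123260925, 'cx': 320.43179528489514, 'cy': 199.01459339761556, 'R': array([[ 0.50723042, -0.8616617 , -0.01601269],
       [-0.62654851, -0.35594245, -0.69335556],
       [ 0.59173834,  0.36172376, -0.7204177 ]]), 't': array([-0.12311326,  0.38094637,  0.70389982])}
side {'fx': 456.50286047583637, 'fy': 456.50286047583637, 'cx': 330.3813811934742, 'cy': 200.78228300259053, 'R': array([[-0.97040184, -0.24084467, -0.01772337],
       [-0.12635118,  0.56889073, -0.8126492 ],
       [ 0.20580489, -0.78635691, -0.58248362]]), 't': array([0.50054539, 0.02136774, 1.46621464])}
wrist {'fx': 287.3309010261542, 'fy': 287.3309010261542, 'cx': 319.41576256231497, 'cy': 201.96733744591523, 'R': array([[ 0.35981434, -0.93302317, -0.00118568],
       [-0.88379359, -0.34123606,  0.32010443],
       [-0.29906945, -0.11413027, -0.94738152]]), 't': array([-0.57558511, -0.04217397,  0.38098316])}
```

View pics/scene0.png

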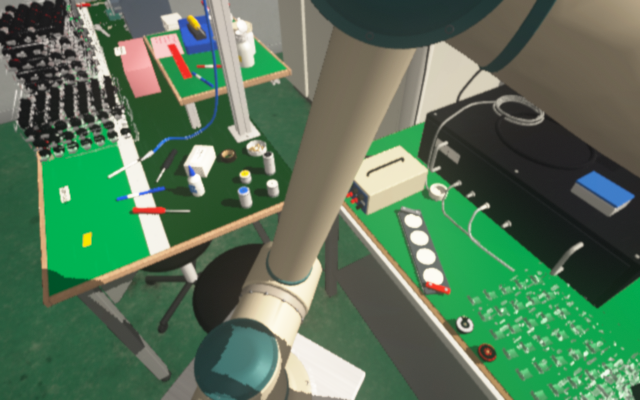

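View pics/side0.png

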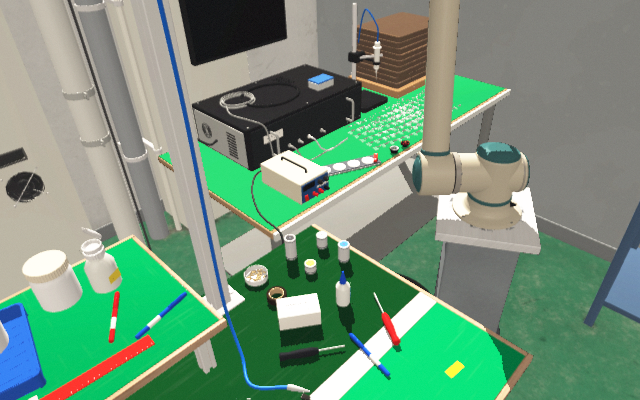

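View pics/wrist0.png

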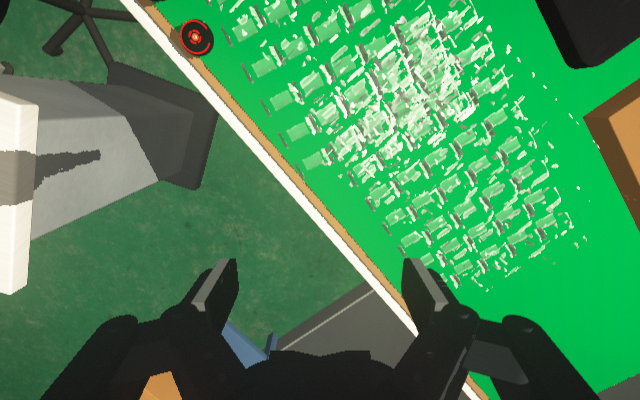

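The scene view shows the posts near (245,190) blue, (245,176) yellow, (272,187) and (270,160), with the bottle at (195,182). The board's pads run from (412,222) to (431,275), and the red bar is at (437,288). Next I'll enlarge these and check depth.

```bash
python3 - <<'E'
import cv2,numpy as np
a=np.load("pics/scene0.npz");b=np.load("pics/side0.npz")
def w(z,u,v,d): 
    c=np.array([(u-z['cx'])/z['fx'],(v-z['cy'])/z['fy'],1])*d
    return z['R'].T@(c-z['t'])
def crop(z,x,y,ww,h,s): return cv2.resize(z['p'][y:y+h,x:x+ww,::-1],None,fx=s,fy=s,interpolation=cv2.INTER_CUBIC)
m=np.zeros((600,800,3),np.uint8)
for z,x,y,ww,h,X,Y in [(a,180,130,100,75,0,0),(a,390,200,70,75+20,400,0),(b,240,220,120,90,0,300),(b,310,130,100,60,400,380)]:
    s=4 if ww<=100 and h<=75 else 3
    c=crop(z,x,y,ww,h,s); m[Y:Y+c.shape[0],X:X+c.shape[1]]=c[:600-Y,:800-X]
cv2.imwrite("pics/m.png",m)
for n,z,pts in [("scene",a,[(245,176),(244,190),(272,183),(270,157),(258,195),(230,185),(412,222),(417,238),(424,255),(431,275),(437,288),(400,255)]),("side",b,[(290,238),(322,234),(344,243),(310,264),(325,280),(335,171),(367,162)])]:
    for u,v in pts: print(n,u,v,np.round(w(z,u,v,z['d'][v,u]),4))
E
```

```text
scene 245 176 [0.4628 0.3896 0.03  ]
scene 244 190 [0.3954 0.3338 0.0567]
scene 272 183 [0.4674 0.2924 0.0431]
scene 270 157 [0.5339 0.3438 0.0703]
scene 258 195 [0.438  0.3272 0.0026]
scene 230 185 [0.4311 0.4278 0.0013]
scene 412 222 [ 0.5552 -0.1012  0.0107]
scene 417 238 [ 0.5111 -0.1316  0.01  ]
scene 424 255 [ 0.4687 -0.1653  0.0104]
scene 431 275 [ 0.4223 -0.1991  0.0098]
scene 437 288 [ 0.3915 -0.2224  0.0161]
scene 400 255 [ 0.4454 -0.1126  0.002 ]
side 290 238 [0.5383 0.3632 0.0715]
side 322 234 [0.4662 0.296  0.0443]
side 344 243 [0.3933 0.3344 0.0569]
side 310 264 [0.4709 0.4064 0.0285]
side 325 280 [0.4234 0.4313 0.0036]
side 335 171 [ 0.5232 -0.0995  0.0076]
side 367 162 [ 0.421  -0.1813  0.0105]
```

View pics/m.png

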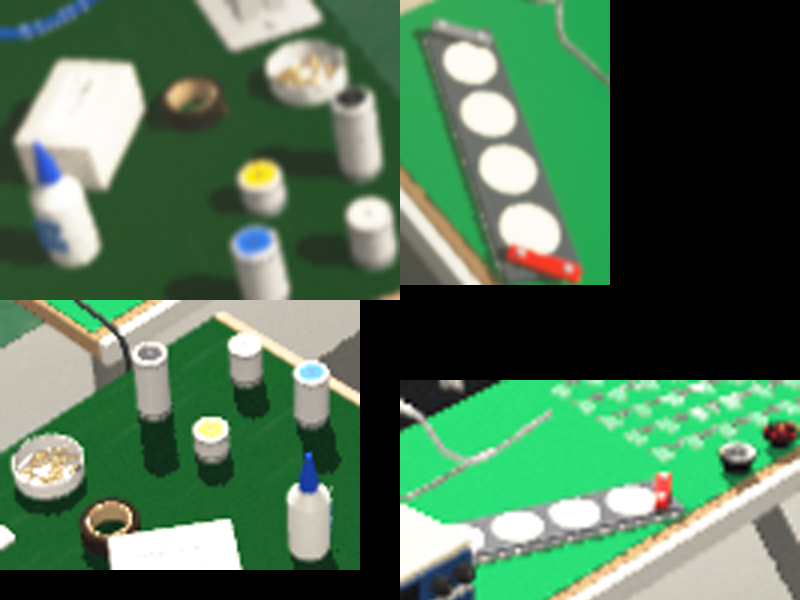

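```bash
python3 - <<'E'
import cv2,numpy as np
Z={n:np.load(f"pics/{n}0.npz") for n in("scene","side")}
def world(z):
    v,u=np.mgrid[:400,:640]; d=z['d']
    c=np.stack([(u-z['cx'])/z['fx']*d,(v-z['cy'])/z['fy']*d,d],-1)
    return (c-z['t'])@z['R']
def plane(z,uv,h):
    uv=np.atleast_2d(uv); r=np.c_[(uv[:,0]-z['cx'])/z['fx'],(uv[:,1]-z['cy'])/z['fy'],np.ones(len(uv))]@z['R']
    o=-z['R'].T@z['t']; return o[:2]+r[:,:2]*((h-o[2])/r[:,2:])
R={'28':(.465,.397,.030),'42':(.467,.294,.044),'56':(.394,.334,.058),'70':(.536,.354,.072)}
for n,z in Z.items():
    W=world(z)
    for k,(x,y,h) in R.items():
        m=(abs(W[...,2]-h)<.004)&(np.hypot(W[...,0]-x,W[...,1]-y)<.03)&(z['d']>0)
        vu=np.argwhere(m); q=plane(z,vu[:,::-1],h).astype(np.float32)
        print(n,k,len(q),'cent',q.mean(0).round(4),'circ',np.round(cv2.minEnclosingCircle(q)[0],4),round(cv2.minEnclosingCircle(q)[1],4))
    m=(W[...,2]>.002)&(W[...,2]<.11)&(np.hypot(W[...,0]-.40,W[...,1]-.45)<.15)
    p=z['p'].astype(int)
    w=((p.min(-1)>185)).astype(np.uint8)
    N,L,S,C=cv2.connectedComponentsWithStats(w)
    for i in range(1,N):
        vu=np.argwhere(L==i)
        q=plane(z,vu[:,::-1],.0115).astype(np.float32); c=q.mean(0)
        if 20<S[i,4]<2000 and .38<c[0]<.62 and -.26<c[1]<0: print(n,'pad',S[i,4],c.round(4),cv2.minEnclosingCircle(q))
    r=(p[...,0]>150)&(p[...,1]<90)&(p[...,2]<90)
    q=plane(z,np.argwhere(r)[:,::-1],.018); q=q[np.hypot(q[:,0]-.39,q[:,1]+.22)<.05]; print('red',q.mean(0))
    bm=(W[...,2]>.03)&(W[...,2]<.11)&(np.hypot(W[...,0]-.38,W[...,1]-.46)<.07); print('bottle',W[bm].mean(0),np.ptp(W[bm],0))
E
```

```text
scene 28 61 cent [0.4682 0.3961] circ [0.4677 0.3961] 0.0163
scene 42 70 cent [0.4638 0.2904] circ [0.4631 0.2904] 0.0168
scene 56 79 cent [0.3898 0.3322] circ [0.3893 0.3304] 0.0181
scene 70 58 cent [0.5364 0.3541] circ [0.5363 0.3545] 0.0168
scene pad 180 [ 0.5603 -0.1014] ((0.5610662698745728, -0.10184076428413391), 0.023785535246133804)
scene pad 201 [ 0.5137 -0.1354] ((0.5139061212539673, -0.1354220062494278), 0.02331356331706047)
scene pad 228 [ 0.4671 -0.1696] ((0.4675067961215973, -0.16897350549697876), 0.023597201332449913)
scene pad 247 [ 0.4217 -0.2034] ((0.4205775856971741, -0.20368322730064392), 0.0231338944286108)
red [ 0.39121031 -0.22437496]
bottle [0.35706068 0.48229568 0.05886948] [0.0846459  0.0586113  0.07807611]
side 28 73 cent [0.4721 0.4038] circ [0.4727 0.4043] 0.0167
side 42 53 cent [0.468  0.2969] circ [0.4685 0.2979] 0.0161
side 56 63 cent [0.3942 0.338 ] circ [0.3935 0.3399] 0.0172
side 70 69 cent [0.5407 0.3621] circ [0.5402 0.3619] 0.0158
side pad 530 [ 0.444  -0.0111] ((0.42179885506629944, -0.052029430866241455), 0.3720237612724304)
side pad 80 [ 0.4227 -0.1971] ((0.4211006164550781, -0.19758445024490356), 0.027195530012249947)
side pad 79 [ 0.4688 -0.1629] ((0.4687294065952301, -0.1643029749393463), 0.02689635194838047)
side pad 86 [ 0.5155 -0.1278] ((0.5138415098190308, -0.12826839089393616), 0.026940032839775085)
red [ 0.39362537 -0.20183615]
bottle [0.35983128 0.49918876 0.06010528] [0.03702734 0.0300442  0.07836271]
```

```bash
cat > h.py <<'E'
import cv2,numpy as np
from scipy.spatial.transform import Rotation as Ro
def world(z):
    v,u=np.mgrid[:400,:640]; d=z['d']
    c=np.stack([(u-z['cx'])/z['fx']*d,(v-z['cy'])/z['fy']*d,d],-1)
    return (c-z['t'])@z['R']
def plane(z,uv,h):
    uv=np.atleast_2d(uv); r=np.c_[(uv[:,0]-z['cx'])/z['fx'],(uv[:,1]-z['cy'])/z['fy'],np.ones(len(uv))]@z['R']
    o=-z['R'].T@z['t']; return o[:2]+r[:,:2]*((h-o[2])/r[:,2:])
def grab(n,save=None):
    from rig import eyes
    i=eyes.camera_info(n); p,d=eyes.get_image(n)
    if save: cv2.imwrite(f"pics/{save}.png",p[:,:,::-1])
    return dict(i,p=p,d=d)
def units(target,pos,q,yaw=np.radians(36.3)):
    "move to target (TCP) in tool units of 25 mm, and turn in units of 6 deg"
    R=Ro.from_quat(np.r_[q[1:],q[0]]).as_matrix()
    y0=np.arctan2(R[1,0],R[0,0])
    return np.round(np.r_[R.T@(np.array(target)-pos)/.025,-np.degrees(yaw-y0)/6],2)
E
python3 - <<'E'
from h import *
from rig import get_state
s=get_state()
for n in("scene","side"):
    z=np.load(f"pics/{n}0.npz");W=world(z)[z['d']>0]
    print(n,'max z (mm) grid; rows x .25..0.75, cols y -.3...6 step .05')
    for x in np.arange(.25,.8,.05):
        print(f"{x:.2f}",[int(1000*c.max()) if len(c:=W[(abs(W[:,0]-x)<.025)&(abs(W[:,1]-y)<.025)&(W[:,2]<.45)&(W[:,2]>-.05)][:,2]) else -99 for y in np.arange(-.3,.61,.05)])
i=np.load("pics/wrist0.npz"); R=Ro.from_quat(np.r_[s['ee_rot'][1:],s['ee_rot'][0]]).as_matrix()
print('cam in tool',R.T@(-i['R'].T@i['t']-s['position']),'axis in tool',R.T@i['R'][2])
print(units((.42,-.2,.25),s['position'],s['ee_rot']),units((.44,.33,.25),s['position'],s['ee_rot']))
E
```

```text
scene max z (mm) grid; rows x .25..0.75, cols y -.3...6 step .05
0.25 [5, -99, -99, -99, -99, -99, 173, -99, -99, -99, -99, -99, -99, 4, 4, 13, 20, 22, 12]
0.30 [23, 5, -21, -99, -99, -99, -99, -99, -99, -99, -99, -99, 3, 4, 5, 12, 5, 5, 14]
0.35 [57, 5, 10, 4, -99, -99, -99, -99, -99, -99, -99, -99, 5, 26, 5, 67, 108, 5, 14]
0.40 [27, 21, 21, 11, 6, 4, -99, -99, -99, -99, -99, 5, 58, 60, 5, 5, 58, 49, 46]
0.45 [26, 10, 13, 13, 4, 4, 6, 3, -99, -99, -99, 4, 46, 6, 32, 6, 48, 50, 48]
0.50 [5, 5, 12, 13, 14, 5, 89, 88, 4, -99, -99, 4, 45, 72, 32, 5, 23, 49, 48]
0.55 [12, 10, 6, 13, 13, 14, 90, 90, 90, -99, -99, -99, 6, 73, 7, 20, 22, 22, 4]
0.60 [161, 55, 11, 11, 21, 90, 105, 106, 90, -99, -99, -99, 5, 5, 4, 20, 21, 10, 271]
0.65 [184, 183, 61, 53, 88, 90, 107, 105, 89, -99, -99, -99, -99, -99, 3, 21, 16, 440, 438]
0.70 [194, 183, 184, 183, 141, 91, 105, 89, -99, -99, -99, -99, -99, -99, -99, -99, 10, 337, 6]
0.75 [196, 195, 183, 183, 186, 183, 90, 90, 11, 9, -99, -99, -99, -99, -99, -99, -99, 1, 143]
side max z (mm) grid; rows x .25..0.75, cols y -.3...6 step .05
0.25 [2, -99, -99, -9
[... 367 characters left out ...]
 5, 46, 4, 32, 5, 46, 50, 50]
0.50 [5, 6, 12, 15, 14, 5, 88, 80, 3, -99, 3, 6, 44, 40, 31, 6, 21, 48, 50]
0.55 [11, 9, 6, 13, 13, 4, 91, 90, 90, 6, 4, 4, 5, 73, 74, 6, 21, 21, 4]
0.60 [123, 49, 12, 7, 9, 88, 101, 105, 91, 86, 5, 16, 11, 4, 5, 23, 23, 12, 194]
0.65 [183, 183, 59, 45, -99, 91, 106, 105, 90, 5, 13, 16, 0, -99, 4, 21, 20, 449, 449]
0.70 [190, 184, 183, 179, 135, 96, 104, 90, 86, 10, 13, 5, -99, -99, -99, 1, 3, 449, 449]
0.75 [193, 194, 191, 184, 184, 182, 90, 89, 11, 12, 6, -99, -99, -99, -99, -99, -99, -99, 144]
cam in tool [ 0.08271392  0.00111462 -0.12108969] axis in tool [-3.20238029e-01  5.99921360e-04  9.47336922e-01]
[12.81 -9.49  0.12 -2.55] [ 21.16 -29.     0.15  -2.55]
```

Call:
drive_tool(
  rows=[
    [1.6,-1.1,0,-0.4],
    [3.2,-2.2,0,-0.8],
    [4.8,-3.3,0,-1.2],
    [6.4,-4.4,0,-1.6],
    [8,-5.5,0,-2],
    [9.6,-6.6,0,-2.3],
    [11,-7.5,0,-2.55],
    [12,-8.5,0,-2.55],
  ],
  grip=62,
  newtons=40,
)

```text
clock: 0.82
position: [0.3938, -0.2591, 0.2533]
ee_rot: [0.0, 0.95, 0.312, 0.0]
contact_force: [0.7, -0.6, 0.3]
width: 0.0616
gripper_force: 0.0
```

```bash
cat >> h.py <<'E'
def comps(z,m,h,box,lo=60):
    N,L,S,C=cv2.connectedComponentsWithStats(m.astype(np.uint8))
    for i in range(1,N):
        if S[i,4]<lo: continue
        q=plane(z,np.argwhere(L==i)[:,::-1],h).astype(np.float32); c=q.mean(0)
        if box[0]<c[0]<box[1] and box[2]<c[1]<box[3]:
            e,r=cv2.minEnclosingCircle(q); print('px',C[i].round(),S[i,4],'cent',c.round(4),'circ',np.round(e,4),round(r,4))
E
python3 - <<'E'
from h import *
from rig import get_state
s=get_state();print(s['clock'],s['position'],s['qpos'])
z=grab("wrist","w1"); s=get_state(); print(s['position'],s['qd'].max())
p=z['p'].astype(int)
comps(z,p.min(-1)>170,.0115,(.35,.65,-.28,0))
comps(z,(p[...,0]>140)&(p[...,1]<90)&(p[...,2]<90),.018,(.35,.65,-.28,0))
print(units((.44,.33,.25),s['position'],s['ee_rot']))
E
```

```text
0.8167 [ 0.39380449 -0.25905911  0.25325254] [-7.29759682e-01  1.18450919e-01  1.71160110e+00  1.81270607e-04
  1.31074919e+00  2.06678182e-01]
[ 0.39673421 -0.25141142  0.25326096] 0.01642979333333908
px [258. 162.] 3524 cent [ 0.3509 -0.204 ] circ [ 0.3234 -0.2507] 0.2654
px [294.  20.] 1506 cent [ 0.5151 -0.1371] circ [ 0.5155 -0.137 ] 0.0231
px [295.  77.] 1318 cent [ 0.4689 -0.1708] circ [ 0.4685 -0.1708] 0.0232
px [297. 128.] 1101 cent [ 0.4223 -0.2051] circ [ 0.4218 -0.2054] 0.023
px [297. 155.] 424 cent [ 0.3965 -0.2239] circ [ 0.3964 -0.224 ] 0.0268
[ 15.25 -17.64   0.32   0.05]
```

View pics/w1.png

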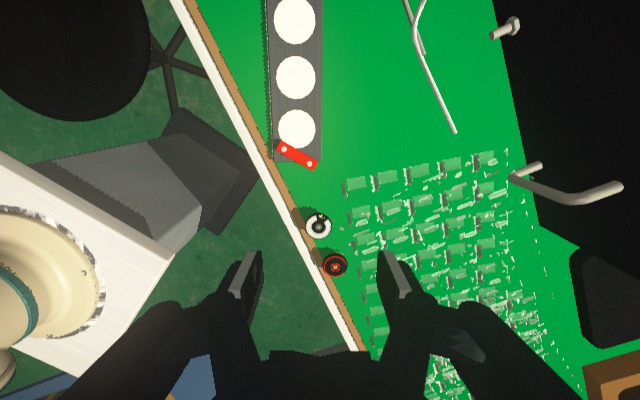

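The wrist view shows pads at (294,20), (295,77) and (297,128), each with a 23 mm radius, which matches the spec. The red bar is at (297,155) beside the nearest pad. Next I move over the risers.

Call:
drive_tool(
  rows=[
    [1.0,-1.2,0,0],
    [2.0,-2.4,0,0],
    [3.0,-3.5,0,0],
    [4.0,-4.7,0,0],
    [5.0,-5.9,0,0],
    [6.0,-7.0,0,0],
    [7.0,-8.2,0,0],
    [8.0,-9.3,0,0],
  ],
)

```text
clock: 1.53
position: [0.4155, 0.0469, 0.2533]
ee_rot: [0.0, 0.95, 0.312, -0.0]
contact_force: [0.6, -0.7, 0.4]
width: 0.0621
gripper_force: 0.0
```

Call:
drive_tool(
  rows=[
    [1.0,-1.1,0,0],
    [2.0,-2.3,0,0],
    [3.0,-3.5,0,0],
    [4.0,-4.7,0,0],
    [5.0,-5.9,0,0],
    [6.0,-7.0,0,0],
    [6.8,-7.9,0,0],
    [6.8,-7.9,0,0],
  ],
)

```text
clock: 2.2
position: [0.4368, 0.3101, 0.2527]
ee_rot: [-0.002, 0.95, 0.314, 0.001]
contact_force: [-0.4, -0.6, 0.2]
width: 0.0618
gripper_force: 0.0
```

```bash
cat > r.py <<'E'
from h import *
from rig import get_state
import sys
H={'28':.030,'42':.044,'56':.058,'70':.072}
P={'28':(.468,.397),'42':(.465,.2925),'56':(.391,.334),'70':(.538,.356)}
def risers(tag,keys=H):
    s=get_state();z=grab("wrist",tag);print(s['clock'],s['position'],abs(s['qd']).max())
    W=world(z)
    for k in keys:
        m=(abs(W[...,2]-H[k])<.006)&(np.hypot(W[...,0]-P[k][0],W[...,1]-P[k][1])<.035)&(z['d']>0)
        q=plane(z,np.argwhere(m)[:,::-1],H[k]).astype(np.float32)
        if len(q)>20:
            e,r=cv2.minEnclosingCircle(q); print(k,len(q),'cent',q.mean(0).round(4),'circ',np.round(e,4),round(r,4),'z',np.median(W[m][:,2]).round(4))
    return s
E
python3 - <<'E'
from r import *
risers("w2")
E
```

```text
2.2 [0.43676951 0.31005206 0.25267236] 0.07525857812826087
28 656 cent [0.4734 0.3972] circ [0.4732 0.3969] 0.0161 z 0.0302
42 595 cent [0.4689 0.2927] circ [0.469  0.2925] 0.0162 z 0.0443
56 589 cent [0.3957 0.3337] circ [0.3956 0.3339] 0.0166 z 0.0583
70 936 cent [0.5411 0.3565] circ [0.541  0.3564] 0.016 z 0.0723
```

View pics/w2.png

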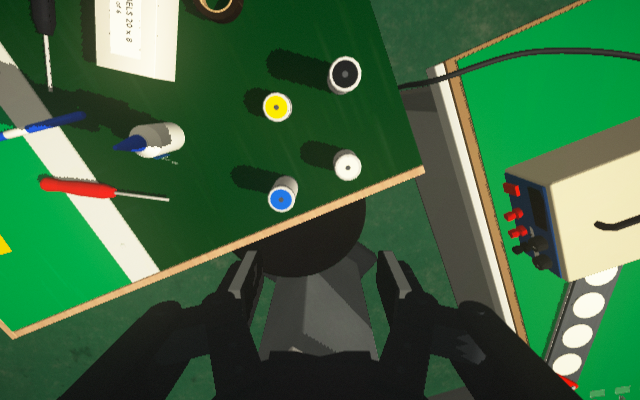

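The wrist view shows yellow at (277,107), black (345,73), white (347,166), blue (281,198) and the bottle at (155,140). Their heights and 16 mm radii agree.

```bash
python3 - <<'E'
from r import *
s=get_state();print(s['position'],units((.473,.397,.12),s['position'],s['ee_rot']),units((.473,.397,.029),s['position'],s['ee_rot']))
E
```

```text
[0.43624881 0.30719089 0.2525695 ] [ 3.32 -2.01  5.3   0.04] [ 3.32 -2.01  8.94  0.04]
```

Call:
drive_tool(
  rows=[
    [1,-0.6,1.0,0],
    [2,-1.2,2.0,0],
    [3,-1.8,3.0,0],
    [3.32,-2.0,4.2,0],
    [3.32,-2.0,5.2,0],
    [3.32,-2.0,5.3,0],
    [3.32,-2.0,5.3,0],
    [3.32,-2.0,5.3,0],
  ],
)

```text
clock: 2.92
position: [0.4742, 0.3936, 0.1219]
ee_rot: [0.0, 0.95, 0.311, 0.001]
contact_force: [-0.0, -0.8, 0.1]
width: 0.0622
gripper_force: 0.0
```

```bash
python3 - <<'E'
from r import *
s=risers(None)
print(units((.473,.397,.029),s['position'],s['ee_rot']))
E
```

```text
2.9167 [0.47417423 0.39359623 0.12187493] 0.025570303702658646
28 1235 cent [0.474  0.3982] circ [0.4738 0.3981] 0.0167 z 0.0304
42 168 cent [0.4814 0.2916] circ [0.4808 0.2915] 0.0122 z 0.044
56 1081 cent [0.3972 0.3353] circ [0.3974 0.3352] 0.0178 z 0.0583
70 2095 cent [0.5415 0.3579] circ [0.5411 0.3578] 0.0169 z 0.0724
[ 0.04 -0.14  3.71 -0.01]
```

Call:
drive_tool(
  rows=[
    [0.05,-0.15,0.9,0],
    [0.05,-0.15,1.8,0],
    [0.05,-0.15,2.7,0],
    [0.05,-0.15,3.3,0],
    [0.05,-0.15,3.7,0],
    [0.05,-0.15,3.7,0],
    [0.05,-0.15,3.7,0],
    [0.05,-0.15,3.7,0],
  ],
)

```text
clock: 3.63
position: [0.4735, 0.3987, 0.0301]
ee_rot: [-0.0, 0.95, 0.312, 0.002]
contact_force: [-0.1, 0.4, 1.0]
width: 0.0618
gripper_force: 0.0
```

Call:
drive_tool(
  rows=[
    [0,0,0,0],
    [0,0,0,0],
    [0,0,0,0],
    [0,0,0,0],
    [0,0,0,0],
    [0,0,0,0],
    [0,0,0,0],
    [0,0,0,0],
  ],
  grip=20,
  newtons=40,
)

```text
clock: 4.3
position: [0.4729, 0.3986, 0.0295]
ee_rot: [-0.0, 0.95, 0.312, 0.001]
contact_force: [-0.6, -0.8, 6.0]
width: 0.0296
gripper_force: 39.5
```

Call:
drive_tool(
  rows=[
    [0,0,-0.6,0],
    [0,0,-1.4,0],
    [0,0,-2.4,0],
    [0,0,-3.4,0],
    [0,0,-4.4,0],
    [0,0,-5.2,0],
    [0,0,-5.6,0],
    [0,0,-5.6,0],
  ],
)

```text
clock: 4.97
position: [0.4734, 0.399, 0.1707]
ee_rot: [-0.001, 0.95, 0.312, 0.002]
contact_force: [0.8, 0.1, -0.2]
width: 0.0294
gripper_force: 39.6
```

```bash
python3 - <<'E'
from r import *
s=get_state();z=grab("wrist","w3");print(s['position'],s['width'],s['gripper_force'],units((.422,-.2045,.17),s['position'],s['ee_rot']))
E
```

```text
[0.47338963 0.39896322 0.17071953] 0.029424097649524958 39.58849847316742 [-15.95  18.23  -0.04   0.  ]
```

View pics/w3.png

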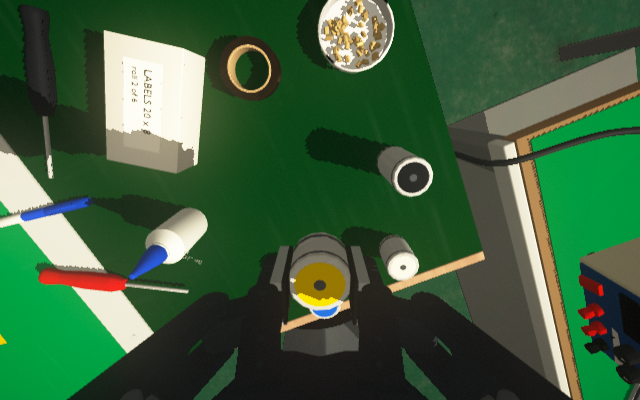

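The yellow post is held upright between the fingers at (320,285). Next I carry it to the first pad.

Call:
drive_tool(
  rows=[
    [-0.5,0.6,0,0],
    [-1.3,1.5,0,0],
    [-2.3,2.6,0,0],
    [-3.4,3.9,0,0],
    [-4.5,5.1,0,0],
    [-5.6,6.4,0,0],
    [-6.7,7.7,0,0],
    [-7.8,8.9,0,0],
  ],
)

```text
clock: 5.68
position: [0.4454, 0.1024, 0.1664]
ee_rot: [-0.0, 0.95, 0.312, -0.002]
contact_force: [1.0, -2.2, -0.2]
width: 0.0294
gripper_force: 39.6
```

Call:
drive_tool(
  rows=[
    [-1.1,1.3,0,0],
    [-2.2,2.5,0,0],
    [-3.3,3.8,0,0],
    [-4.4,5.1,0,0],
    [-5.5,6.3,0,0],
    [-6.6,7.5,0,0],
    [-7.5,8.6,0,0],
    [-8.15,9.3,0,0],
  ],
)

```text
clock: 6.35
position: [0.4194, -0.2068, 0.1665]
ee_rot: [-0.0, 0.951, 0.311, -0.001]
contact_force: [0.7, 0.4, 0.3]
width: 0.0296
gripper_force: 39.7
```

Call:
drive_tool(
  rows=[
    [0,0,0.8,0],
    [0,0,1.6,0],
    [0,0,2.4,0],
    [0,0,3.2,0],
    [0,0,3.6,0],
    [0,0,3.6,0],
    [0,0,3.6,0],
    [0,0,3.6,0],
  ],
)

```text
clock: 7.02
position: [0.4205, -0.2037, 0.0781]
ee_rot: [-0.0, 0.95, 0.312, -0.0]
contact_force: [0.5, -0.2, -0.4]
width: 0.0302
gripper_force: 39.7
```

```bash
cat >> r.py <<'E'
PAD=[(.422,-.2045),(.468,-.1705),(.515,-.1365),(.5615,-.102)]
def pads(tag=None):
    s=get_state();z=grab("wrist",tag);print(s['clock'],s['position'],s['width'],abs(s['qd']).max())
    p=z['p'].astype(int)
    comps(z,p.min(-1)>150,.0115,(.35,.65,-.28,0),300)
    return s
E
python3 - <<'E'
from r import *
s=pads("w4")
print(units((*PAD[0],.0405),s['position'],s['ee_rot']))
E
```

```text
7.0167 [ 0.42049045 -0.20374598  0.07808466] 0.03017213369686283 0.01620478461366233
px [140.  75.] 3681 cent [ 0.4365 -0.0604] circ [ 0.434  -0.0645] 0.0513
px [321.  42.] 5388 cent [ 0.516  -0.1365] circ [ 0.5155 -0.1369] 0.023
px [321. 143.] 3960 cent [ 0.4691 -0.1706] circ [ 0.4687 -0.1711] 0.0231
px [321. 219.] 2174 cent [ 0.4265 -0.2021] circ [ 0.4218 -0.2053] 0.023
px [242. 250.] 1054 cent [ 0.3729 -0.1698] circ [ 0.3679 -0.1683] 0.0284
[0.03 0.06 1.5  0.  ]
```

View pics/w4.png

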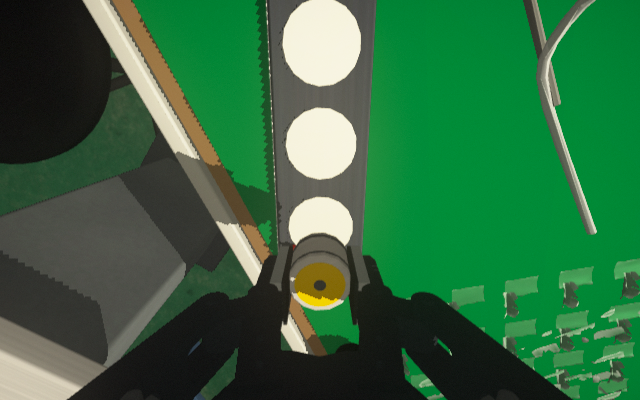

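Call:
drive_tool(
  rows=[
    [0.05,0.05,0.5,0],
    [0.05,0.05,1.0,0],
    [0.05,0.05,1.3,0],
    [0.05,0.05,1.45,0],
    [0.05,0.05,1.5,0],
    [0.05,0.05,1.56,0],
    [0.05,0.05,1.56,0],
    [0.05,0.05,1.56,0],
  ],
)

```text
clock: 7.73
position: [0.4226, -0.2043, 0.0397]
ee_rot: [0.0, 0.95, 0.312, 0.0]
contact_force: [0.3, -0.0, -0.5]
width: 0.0298
gripper_force: 39.7
```

Almost no contact yet, so it is within about 1 mm of the pad. I'll release, then lift.

Call:
drive_tool(
  rows=[
    [0,0,0.03,0],
    [0,0,0.03,0],
    [0,0,0.03,0],
    [0,0,0.03,0],
    [0,0,0.03,0],
    [0,0,0.03,0],
    [0,0,0.03,0],
    [0,0,0.03,0],
  ],
  grip=60,
)

```text
clock: 8.4
position: [0.4223, -0.2041, 0.0386]
ee_rot: [0.0, 0.95, 0.312, 0.0]
contact_force: [0.2, -0.3, 0.3]
width: 0.06
gripper_force: 0.0
```

Call:
drive_tool(
  rows=[
    [0,0,-0.6,0],
    [0,0,-1.4,0],
    [0,0,-2.4,0],
    [0,0,-3.4,0],
    [0,0,-4.4,0],
    [0,0,-5.2,0],
    [0,0,-5.4,0],
    [0,0,-5.4,0],
  ],
)

```text
clock: 9.07
position: [0.4231, -0.2046, 0.1749]
ee_rot: [0.002, 0.95, 0.312, 0.001]
contact_force: [1.0, -0.4, -0.2]
width: 0.0601
gripper_force: 0.0
```

```bash
python3 - <<'E'
from r import *
s=get_state();z=grab("wrist");W=world(z)
m=(abs(W[...,2]-.0395)<.006)&(np.hypot(W[...,0]-.422,W[...,1]+.205)<.035)
q=plane(z,np.argwhere(m)[:,::-1],.0395).astype(np.float32);print(len(q),q.mean(0),cv2.minEnclosingCircle(q),np.median(W[m][:,2]))
print(s['position'],units((.469,.293,.17),s['position'],s['ee_rot']))
E
```

```text
892 [ 0.42399985 -0.20517296] ((0.4236674904823303, -0.2054905891418457), 0.016598064452409744) 0.04010699562393716
[ 0.42309602 -0.20462235  0.17493635] [ 13.27 -14.95   0.16   0.  ]
```

Riser 28 stands within 2 mm of its pad centre. Riser 42 is next.

Call:
drive_tool(
  rows=[
    [0.7,-0.8,0,0],
    [1.7,-1.9,0,0],
    [2.8,-3.1,0,0],
    [3.9,-4.3,0,0],
    [4.9,-5.5,0,0],
    [5.9,-6.6,0,0],
    [6.9,-7.7,0,0],
    [7.9,-8.9,0,0],
  ],
)

```text
clock: 9.78
position: [0.4485, 0.0938, 0.1716]
ee_rot: [-0.0, 0.95, 0.312, -0.002]
contact_force: [1.1, 0.6, -0.8]
width: 0.0596
gripper_force: 0.0
```

Call:
drive_tool(
  rows=[
    [1.0,-1.1,0,0],
    [2.0,-2.2,0,0],
    [3.0,-3.4,0,0],
    [4.0,-4.5,0,0],
    [4.7,-5.3,0,0],
    [5.25,-5.9,0.6,0],
    [5.35,-6.03,1.2,0],
    [5.35,-6.03,1.6,0],
  ],
)

```text
clock: 10.45
position: [0.4664, 0.2938, 0.1301]
ee_rot: [0.0, 0.95, 0.313, -0.002]
contact_force: [0.1, -0.9, -0.2]
width: 0.0603
gripper_force: 0.0
```

```bash
python3 - <<'E'
from r import *
s=risers(None,['42','70'])
print(units((.469,.2925,.035),s['position'],s['ee_rot']))
E
```

```text
10.45 [0.46644825 0.2937899  0.13008106] 0.25784761162751246
42 1287 cent [0.4695 0.2927] circ [0.469  0.2926] 0.0166 z 0.0444
70 2611 cent [0.5413 0.3562] circ [0.5411 0.356 ] 0.016 z 0.0724
[0.07 0.11 3.8  0.03]
```

Call:
drive_tool(
  rows=[
    [0.03,0.05,0.9,0],
    [0.03,0.05,1.8,0],
    [0.03,0.05,2.7,0],
    [0.03,0.05,3.4,0],
    [0.03,0.05,3.85,0],
    [0.03,0.05,3.85,0],
    [0.03,0.05,3.85,0],
    [0.03,0.05,3.85,0],
  ],
)

```text
clock: 11.17
position: [0.4699, 0.2918, 0.0377]
ee_rot: [0.0, 0.95, 0.311, 0.0]
contact_force: [1.7, 0.5, -0.0]
width: 0.06
gripper_force: 0.0
```

Call:
drive_tool(
  rows=[
    [0,0,0,0],
    [0,0,0,0],
    [0,0,0,0],
    [0,0,0,0],
    [0,0,0,0],
    [0,0,0,0],
    [0,0,0,0],
    [0,0,0,0],
  ],
  grip=20,
)

```text
clock: 11.83
position: [0.4701, 0.2925, 0.0384]
ee_rot: [0.0, 0.95, 0.312, 0.001]
contact_force: [-1.5, -1.4, 6.0]
width: 0.0296
gripper_force: 39.6
```

Call:
drive_tool(
  rows=[
    [0,0,-0.6,0],
    [0,0,-1.4,0],
    [0,0,-2.4,0],
    [0,0,-3.4,0],
    [0,0,-4.4,0],
    [0,0,-5.2,0],
    [0,0,-5.6,0],
    [0,0,-5.6,0],
  ],
)

```text
clock: 12.5
position: [0.4706, 0.2929, 0.1795]
ee_rot: [-0.0, 0.95, 0.312, 0.002]
contact_force: [0.4, -0.3, -0.4]
width: 0.0298
gripper_force: 39.7
```

```bash
python3 - <<'E'
from r import *
s=get_state();print(s['position'],s['width'],units((.4687,-.171,.17),s['position'],s['ee_rot']))
E
```

```text
[0.47062002 0.29291363 0.17953011] 0.029846104553855633 [-11.06  14.9    0.34   0.  ]
```

Call:
drive_tool(
  rows=[
    [-0.5,0.7,0,0],
    [-1.2,1.6,0,0],
    [-2.0,2.7,0,0],
    [-2.9,3.9,0,0],
    [-3.7,5.0,0,0],
    [-4.5,6.1,0,0],
    [-5.3,7.2,0,0],
    [-6.1,8.2,0,0],
  ],
)

```text
clock: 13.17
position: [0.4668, 0.0351, 0.1756]
ee_rot: [-0.0, 0.95, 0.312, -0.001]
contact_force: [0.9, 0.1, -1.2]
width: 0.03
gripper_force: 39.8
```

Call:
drive_tool(
  rows=[
    [-0.8,1.1,0,0],
    [-1.6,2.2,0,0],
    [-2.4,3.3,0,0],
    [-3.2,4.4,0,0],
    [-4.0,5.4,0,0],
    [-4.6,6.2,0,0],
    [-4.95,6.7,0,0],
    [-4.95,6.7,0,0],
  ],
)

```text
clock: 13.83
position: [0.467, -0.1743, 0.1756]
ee_rot: [-0.0, 0.951, 0.31, -0.001]
contact_force: [0.4, -0.4, -0.8]
width: 0.0296
gripper_force: 39.9
```

Call:
drive_tool(
  rows=[
    [0,0,0.8,0],
    [0,0,1.6,0],
    [0,0,2.4,0],
    [0,0,3.2,0],
    [0,0,3.8,0],
    [0,0,3.8,0],
    [0,0,3.8,0],
    [0,0,3.8,0],
  ],
)

```text
clock: 14.5
position: [0.4677, -0.171, 0.0825]
ee_rot: [-0.0, 0.95, 0.312, 0.0]
contact_force: [-0.3, -0.2, -0.9]
width: 0.0295
gripper_force: 39.8
```

```bash
python3 - <<'E'
from r import *
s=get_state()
print(s['position'],s['width'],units((.4687,-.171,.0477),s['position'],s['ee_rot']))
E
```

```text
[ 0.46773433 -0.17102918  0.08248791] 0.029499949374994262 [0.03 0.02 1.39 0.01]
```

Call:
drive_tool(
  rows=[
    [0,0,0.5,0],
    [0,0,0.9,0],
    [0,0,1.15,0],
    [0,0,1.3,0],
    [0,0,1.35,0],
    [0,0,1.39,0],
    [0,0,1.39,0],
    [0,0,1.39,0],
  ],
)

```text
clock: 15.17
position: [0.4679, -0.1717, 0.0481]
ee_rot: [0.0, 0.95, 0.312, 0.0]
contact_force: [-0.1, 0.9, 1.9]
width: 0.0298
gripper_force: 40.0
```

Call:
drive_tool(
  rows=[
    [0,0,0.02,0],
    [0,0,0.02,0],
    [0,0,0.02,0],
    [0,0,0.02,0],
    [0,0,0.02,0],
    [0,0,0.02,0],
    [0,0,0.02,0],
    [0,0,0.02,0],
  ],
  grip=60,
)

```text
clock: 15.83
position: [0.4675, -0.1715, 0.047]
ee_rot: [0.0, 0.95, 0.312, 0.0]
contact_force: [0.4, -0.5, 0.0]
width: 0.0599
gripper_force: 0.0
```

Call:
drive_tool(
  rows=[
    [0,0,-0.6,0],
    [0,0,-1.4,0],
    [0,0,-2.4,0],
    [0,0,-3.4,0],
    [0,0,-4.4,0],
    [0,0,-5.2,0],
    [0,0,-5.2,0],
    [0,0,-5.2,0],
  ],
)

```text
clock: 16.5
position: [0.468, -0.1717, 0.178]
ee_rot: [0.001, 0.95, 0.312, 0.001]
contact_force: [0.0, 0.5, -0.4]
width: 0.0599
gripper_force: 0.0
```

```bash
python3 - <<'E'
from r import *
s=get_state();z=grab("wrist");W=world(z)
for (x,y),h in zip(PAD,(.0395,.0535)):
    m=(abs(W[...,2]-h)<.006)&(np.hypot(W[...,0]-x,W[...,1]-y)<.035)
    q=plane(z,np.argwhere(m)[:,::-1],h).astype(np.float32);print(len(q),q.mean(0),cv2.minEnclosingCircle(q),np.median(W[m][:,2]))
print(s['position'],units((.396,.334,.17),s['position'],s['ee_rot']))
E
```

```text
748 [ 0.42448506 -0.20495051] ((0.42419448494911194, -0.2050166130065918), 0.016980767250061035) 0.04005433664727484
957 [ 0.46829253 -0.17322344] ((0.46813488006591797, -0.17333072423934937), 0.016613848507404327) 0.05407524221443177
[ 0.46801641 -0.17171136  0.1780463 ] [  9.66 -18.01   0.29   0.  ]
```

Riser 42 is also well placed (2.3 mm off centre). Riser 56 is next.

Call:
drive_tool(
  rows=[
    [0.5,-1.0,0,0],
    [1.2,-2.2,0,0],
    [2.0,-3.6,0,0],
    [2.7,-5.0,0,0],
    [3.4,-6.3,0,0],
    [4.1,-7.6,0,0],
    [4.8,-8.9,0,0],
    [5.5,-10.2,0,0],
  ],
)

```text
clock: 17.22
position: [0.4255, 0.1169, 0.1755]
ee_rot: [-0.0, 0.95, 0.311, -0.002]
contact_force: [0.7, 0.5, 0.7]
width: 0.0604
gripper_force: 0.0
```

Call:
drive_tool(
  rows=[
    [0.7,-1.3,0,0],
    [1.4,-2.6,0,0],
    [2.1,-3.9,0,0],
    [2.8,-5.2,0,0],
    [3.5,-6.5,0,0],
    [4.0,-7.4,0.5,0],
    [4.16,-7.81,1.0,0],
    [4.16,-7.81,1.4,0],
  ],
)

```text
clock: 17.88
position: [0.3937, 0.3361, 0.1395]
ee_rot: [0.0, 0.95, 0.313, -0.002]
contact_force: [-0.8, 0.5, 0.2]
width: 0.0598
gripper_force: 0.0
```

```bash
python3 - <<'E'
from r import *
s=risers(None,['56','70']); s=get_state(); print(s['position'])
print(units((.396,.334,.048),s['position'],s['ee_rot']))
E
```

```text
17.8833 [0.39374662 0.33612867 0.13948882] 0.27333520241193204
56 1326 cent [0.3955 0.3343] circ [0.3955 0.3343] 0.0168 z 0.0584
70 2371 cent [0.5379 0.3553] circ [0.5399 0.3567] 0.0168 z 0.0724
[0.39285816 0.33377643 0.13774126]
[0.13 0.07 3.59 0.03]
```

Call:
drive_tool(
  rows=[
    [0.08,0.05,0.9,0],
    [0.08,0.05,1.8,0],
    [0.08,0.05,2.6,0],
    [0.08,0.05,3.2,0],
    [0.08,0.05,3.6,0],
    [0.08,0.05,3.6,0],
    [0.08,0.05,3.6,0],
    [0.08,0.05,3.6,0],
  ],
)

```text
clock: 18.6
position: [0.3985, 0.3344, 0.0527]
ee_rot: [-0.0, 0.95, 0.311, 0.001]
contact_force: [-0.8, -0.8, 0.1]
width: 0.0596
gripper_force: 0.0
```

Call:
drive_tool(
  rows=[
    [0,0,0,0],
    [0,0,0,0],
    [0,0,0,0],
    [0,0,0,0],
    [0,0,0,0],
    [0,0,0,0],
    [0,0,0,0],
    [0,0,0,0],
  ],
  grip=20,
)

```text
clock: 19.27
position: [0.3983, 0.3349, 0.0531]
ee_rot: [-0.0, 0.95, 0.312, 0.001]
contact_force: [-0.6, 0.4, 6.6]
width: 0.0301
gripper_force: 39.4
```

Call:
drive_tool(
  rows=[
    [0,0,-0.6,0],
    [0,0,-1.4,0],
    [0,0,-2.4,0],
    [0,0,-3.4,0],
    [0,0,-4.4,0],
    [0,0,-5.2,0],
    [0,0,-5.6,0],
    [0,0,-5.6,0],
  ],
)

```text
clock: 19.93
position: [0.3988, 0.3353, 0.1942]
ee_rot: [-0.001, 0.95, 0.312, 0.002]
contact_force: [-0.1, -0.1, -1.0]
width: 0.0301
gripper_force: 39.9
```

```bash
python3 - <<'E'
from r import *
s=get_state();print(s['position'],s['width'],units((.5155,-.137,.19),s['position'],s['ee_rot']))
E
```

```text
[0.39883565 0.33531798 0.19422266] 0.030059729016866512 [-7.43 17.99  0.14  0.  ]
```

Call:
drive_tool(
  rows=[
    [-0.3,0.8,0,0],
    [-0.8,1.9,0,0],
    [-1.3,3.2,0,0],
    [-1.8,4.5,0,0],
    [-2.4,5.8,0,0],
    [-2.9,7.1,0,0],
    [-3.4,8.4,0,0],
    [-3.9,9.7,0,0],
  ],
)

```text
clock: 20.6
position: [0.4618, 0.0798, 0.1903]
ee_rot: [-0.0, 0.95, 0.312, -0.001]
contact_force: [0.5, 0.0, -0.5]
width: 0.03
gripper_force: 40.0
```

Call:
drive_tool(
  rows=[
    [-0.6,1.3,0,0],
    [-1.1,2.6,0,0],
    [-1.7,3.9,0,0],
    [-2.2,5.2,0,0],
    [-2.7,6.4,0,0],
    [-3.1,7.4,0,0],
    [-3.4,8.1,0,0],
    [-3.43,8.29,0,0],
  ],
)

```text
clock: 21.27
position: [0.5164, -0.1394, 0.19]
ee_rot: [-0.0, 0.951, 0.31, -0.001]
contact_force: [-0.1, 1.0, -1.6]
width: 0.0298
gripper_force: 40.0
```

Call:
drive_tool(
  rows=[
    [0,0,0.5,0],
    [0,0,1.3,0],
    [0,0,2.1,0],
    [0,0,2.9,0],
    [0,0,3.5,0],
    [0,0,3.6,0],
    [0,0,3.6,0],
    [0,0,3.6,0],
  ],
)

```text
clock: 21.93
position: [0.5165, -0.1359, 0.102]
ee_rot: [-0.0, 0.95, 0.312, -0.0]
contact_force: [1.0, 0.4, -1.1]
width: 0.0297
gripper_force: 40.0
```

```bash
python3 - <<'E'
from r import *
s=get_state()
print(s['position'],s['width'],units((.5175,-.1355,.0622),s['position'],s['ee_rot']))
E
```

```text
[ 0.51651224 -0.13590003  0.10199502] 0.02970787237236374 [0.04 0.01 1.59 0.01]
```

Call:
drive_tool(
  rows=[
    [0.03,0,0.5,0],
    [0.03,0,1.0,0],
    [0.03,0,1.3,0],
    [0.03,0,1.45,0],
    [0.03,0,1.53,0],
    [0.03,0,1.58,0],
    [0.03,0,1.58,0],
    [0.03,0,1.58,0],
  ],
)

```text
clock: 22.6
position: [0.5175, -0.1361, 0.0631]
ee_rot: [0.0, 0.95, 0.312, 0.0]
contact_force: [-0.2, -0.1, -1.2]
width: 0.0296
gripper_force: 40.1
```

Call:
drive_tool(
  rows=[
    [0,0,0.02,0],
    [0,0,0.02,0],
    [0,0,0.02,0],
    [0,0,0.02,0],
    [0,0,0.02,0],
    [0,0,0.02,0],
    [0,0,0.02,0],
    [0,0,0.02,0],
  ],
  grip=56,
)

```text
clock: 23.27
position: [0.5171, -0.1359, 0.062]
ee_rot: [0.0, 0.95, 0.312, -0.0]
contact_force: [-0.1, -0.0, 0.1]
width: 0.056
gripper_force: 0.0
```

Call:
drive_tool(
  rows=[
    [0,0,-0.6,0],
    [0,0,-1.4,0],
    [0,0,-2.4,0],
    [0,0,-3.4,0],
    [0,0,-4.4,0],
    [0,0,-5.0,0],
    [0,0,-5.0,0],
    [0,0,-5.0,0],
  ],
)

```text
clock: 23.93
position: [0.5174, -0.136, 0.1876]
ee_rot: [0.001, 0.95, 0.312, 0.001]
contact_force: [-0.4, -0.3, -0.7]
width: 0.0559
gripper_force: 0.0
```

```bash
python3 - <<'E'
from r import *
s=get_state();z=grab("wrist");W=world(z)
for (x,y),h in zip(PAD,(.0395,.0535,.0675)):
    m=(abs(W[...,2]-h)<.006)&(np.hypot(W[...,0]-x,W[...,1]-y)<.035)
    q=plane(z,np.argwhere(m)[:,::-1],h).astype(np.float32)
    if len(q): print(len(q),q.mean(0),cv2.minEnclosingCircle(q),np.median(W[m][:,2]))
print(s['position'],units((.541,.3562,.185),s['position'],s['ee_rot']))
comps(z,z['p'].min(-1)>150,.0115,(.5,.65,-.2,0),300)
E
```

```text
612 [ 0.4251681  -0.20465825] ((0.42526379227638245, -0.2046818882226944), 0.017756188288331032) 0.039987656517677654
762 [ 0.4689819  -0.17277247] ((0.4690922200679779, -0.17293792963027954), 0.017202094197273254) 0.05400209694788885
988 [ 0.51600045 -0.13873272] ((0.5156490206718445, -0.13856515288352966), 0.016717486083507538) 0.06802985097414681
[ 0.51735963 -0.13601107  0.18757943] [ 12.42 -15.3    0.09   0.  ]
px [318. 123.] 2289 cent [ 0.5697 -0.0977] circ [ 0.5708 -0.0903] 0.0384
px [422. 136.] 303 cent [ 0.6222 -0.1908] circ [ 0.627 -0.198] 0.0546
```

Call:
drive_tool(
  rows=[
    [0.7,-0.8,0,0],
    [1.7,-2.0,0,0],
    [2.7,-3.2,0,0],
    [3.6,-4.4,0,0],
    [4.5,-5.6,0,0],
    [5.4,-6.7,0,0],
    [6.3,-7.8,0,0],
    [7.2,-8.9,0,0],
  ],
)

```text
clock: 24.65
position: [0.529, 0.1516, 0.185]
ee_rot: [-0.0, 0.95, 0.312, -0.002]
contact_force: [0.0, 0.7, -0.4]
width: 0.0561
gripper_force: 0.0
```

Call:
drive_tool(
  rows=[
    [0.9,-1.1,0,0],
    [1.8,-2.2,0,0],
    [2.7,-3.3,0,0],
    [3.6,-4.5,0,0],
    [4.4,-5.4,0,0],
    [5.0,-6.1,0.4,0],
    [5.2,-6.4,0.8,0],
    [5.2,-6.4,1.0,0],
  ],
)

```text
clock: 25.32
position: [0.5385, 0.3571, 0.1583]
ee_rot: [0.0, 0.95, 0.313, -0.003]
contact_force: [0.0, 0.3, 0.4]
width: 0.0558
gripper_force: 0.0
```

```bash
python3 - <<'E'
from r import *
s=risers(None,['70']); s=get_state(); print(s['position'])
print(units((.541,.356,.061),s['position'],s['ee_rot']))
E
```

```text
25.3167 [0.53854178 0.35705663 0.15828954] 0.10594261212289294
70 1293 cent [0.5424 0.357 ] circ [0.5424 0.3566] 0.0166 z 0.0723
[0.53817383 0.35513196 0.15777526]
[0.14 0.04 3.87 0.02]
```

Call:
drive_tool(
  rows=[
    [0.05,0,0.9,0],
    [0.05,0,1.8,0],
    [0.05,0,2.7,0],
    [0.05,0,3.4,0],
    [0.05,0,3.9,0],
    [0.05,0,3.9,0],
    [0.05,0,3.9,0],
    [0.05,0,3.9,0],
  ],
)

```text
clock: 26.03
position: [0.5419, 0.3557, 0.0653]
ee_rot: [0.0, 0.95, 0.311, 0.0]
contact_force: [-0.1, -0.2, 0.4]
width: 0.0561
gripper_force: 0.0
```

Call:
drive_tool(
  rows=[
    [0,0,0,0],
    [0,0,0,0],
    [0,0,0,0],
    [0,0,0,0],
    [0,0,0,0],
    [0,0,0,0],
    [0,0,0,0],
    [0,0,0,0],
  ],
  grip=20,
)

```text
clock: 26.7
position: [0.542, 0.3569, 0.0658]
ee_rot: [0.0, 0.95, 0.312, 0.001]
contact_force: [0.1, -0.9, 5.0]
width: 0.0296
gripper_force: 39.4
```

Call:
drive_tool(
  rows=[
    [0,0,-0.6,0],
    [0,0,-1.4,0],
    [0,0,-2.4,0],
    [0,0,-3.4,0],
    [0,0,-4.4,0],
    [0,0,-5.2,0],
    [0,0,-6.0,0],
    [0,0,-6.0,0],
  ],
)

```text
clock: 27.37
position: [0.5431, 0.3577, 0.2186]
ee_rot: [-0.001, 0.95, 0.312, 0.004]
contact_force: [0.6, 0.8, -0.3]
width: 0.0298
gripper_force: 40.0
```

```bash
python3 - <<'E'
from r import *
s=get_state();print(s['position'],s['width'],units((.562,-.1027,.2),s['position'],s['ee_rot']))
E
```

```text
[0.54307978 0.35771168 0.21864628] 0.029805381145042692 [-10.31  15.28   0.69   0.  ]
```

Call:
drive_tool(
  rows=[
    [-0.5,0.7,0,0],
    [-1.2,1.7,0,0],
    [-1.9,2.8,0,0],
    [-2.6,3.9,0,0],
    [-3.4,5.0,0,0],
    [-4.1,6.1,0,0],
    [-4.9,7.2,0,0],
    [-5.6,8.3,0,0],
  ],
)

```text
clock: 28.03
position: [0.55, 0.1049, 0.2127]
ee_rot: [-0.0, 0.95, 0.312, -0.002]
contact_force: [0.8, -0.2, -0.8]
width: 0.0299
gripper_force: 39.9
```

Call:
drive_tool(
  rows=[
    [-0.7,1.1,0,0],
    [-1.5,2.2,0,0],
    [-2.2,3.3,0,0],
    [-3.0,4.4,0,0],
    [-3.7,5.5,0,0],
    [-4.3,6.4,0,0],
    [-4.66,6.95,0,0],
    [-4.66,6.95,0,0],
  ],
)

```text
clock: 28.7
position: [0.56, -0.106, 0.2126]
ee_rot: [0.0, 0.951, 0.31, -0.001]
contact_force: [0.7, 0.4, -2.0]
width: 0.0299
gripper_force: 40.0
```

Call:
drive_tool(
  rows=[
    [0,0,0.5,0],
    [0,0,1.3,0],
    [0,0,2.1,0],
    [0,0,2.9,0],
    [0,0,3.5,0],
    [0,0,3.8,0],
    [0,0,3.8,0],
    [0,0,3.8,0],
  ],
)

```text
clock: 29.37
position: [0.5602, -0.1019, 0.119]
ee_rot: [-0.0, 0.95, 0.312, -0.0]
contact_force: [0.0, -0.0, -1.0]
width: 0.0299
gripper_force: 40.1
```

```bash
python3 - <<'E'
from r import *
s=get_state()
print(s['position'],s['width'],units((.562,-.1022,.0753),s['position'],s['ee_rot']))
E
```

```text
[ 0.56023088 -0.10189278  0.11904782] 0.029890334925640447 [0.05 0.05 1.75 0.01]
```

Call:
drive_tool(
  rows=[
    [0.05,0.04,0.5,0],
    [0.05,0.04,1.0,0],
    [0.05,0.04,1.4,0],
    [0.05,0.04,1.6,0],
    [0.05,0.04,1.7,0],
    [0.05,0.04,1.75,0],
    [0.05,0.04,1.75,0],
    [0.05,0.04,1.75,0],
  ],
)

```text
clock: 30.03
position: [0.5625, -0.1027, 0.0763]
ee_rot: [0.0, 0.95, 0.312, 0.0]
contact_force: [-0.6, -0.1, -2.2]
width: 0.0301
gripper_force: 40.1
```

Call:
drive_tool(
  rows=[
    [0,0,0.02,0],
    [0,0,0.02,0],
    [0,0,0.02,0],
    [0,0,0.02,0],
    [0,0,0.02,0],
    [0,0,0.02,0],
    [0,0,0.02,0],
    [0,0,0.02,0],
  ],
  grip=54,
)

```text
clock: 30.7
position: [0.5621, -0.1026, 0.0753]
ee_rot: [0.0, 0.95, 0.312, 0.0]
contact_force: [-0.0, 0.4, -0.2]
width: 0.0541
gripper_force: 0.0
```

Call:
drive_tool(
  rows=[
    [0,0,-0.6,0],
    [0,0,-1.4,0],
    [0,0,-2.4,0],
    [0,0,-3.4,0],
    [0,0,-4.4,0],
    [0,0,-5.4,0],
    [0,0,-5.8,0],
    [0,0,-5.8,0],
  ],
)

```text
clock: 31.37
position: [0.5636, -0.103, 0.223]
ee_rot: [0.002, 0.95, 0.312, 0.002]
contact_force: [-0.5, -0.7, 0.7]
width: 0.0539
gripper_force: 0.0
```

Call:
drive_tool(
  rows=[
    [-0.8,0,0,0],
    [-1.8,0,0,0],
    [-2.8,0,0,0],
    [-3.6,0,0,0],
    [-4,0,0,0],
    [-4,0,0,0],
    [-4,0,0,0],
    [-4,0,0,0],
  ],
)

```text
clock: 32.03
position: [0.4822, -0.1614, 0.2198]
ee_rot: [-0.0, 0.95, 0.312, 0.0]
contact_force: [0.2, -0.3, 0.3]
width: 0.0539
gripper_force: 0.0
```

```bash
python3 - <<'E'
from r import *
s=get_state();z=grab("wrist","w5");W=world(z)
for (x,y),h in zip(PAD,(.0395,.0535,.0675,.0815)):
    m=(abs(W[...,2]-h)<.006)&(np.hypot(W[...,0]-x,W[...,1]-y)<.035)
    q=plane(z,np.argwhere(m)[:,::-1],h).astype(np.float32)
    if len(q): print(len(q),q.mean(0),cv2.minEnclosingCircle(q),np.median(W[m][:,2]))
print(s['position'])
E
```

```text
562 [ 0.42466405 -0.20485345] ((0.42479175329208374, -0.20514142513275146), 0.01713220775127411) 0.040012176910563725
698 [ 0.46843913 -0.17326103] ((0.4684751629829407, -0.17364312708377838), 0.016535209491848946) 0.05404979065816019
891 [ 0.51556677 -0.13904312] ((0.5150783658027649, -0.13897594809532166), 0.01620020717382431) 0.06806451737523751
1221 [ 0.5622157  -0.10357959] ((0.5619426965713501, -0.10377530753612518), 0.016018638387322426) 0.0821127934963154
[ 0.48223699 -0.16139818  0.21983253]
```

View pics/w5.png

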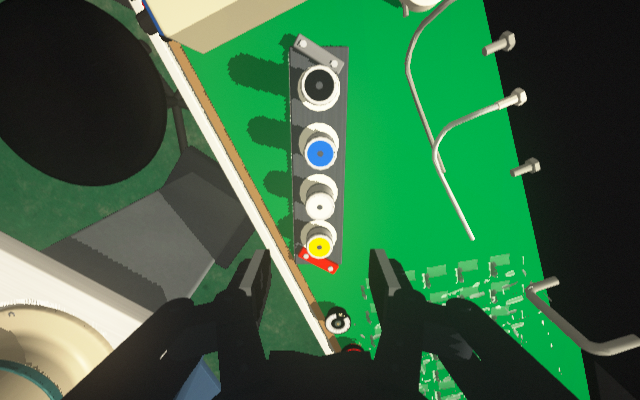

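All four posts stand on their pads within about 3 mm of centre. Yellow (319,246) is by the red bar, then white (320,207), blue (320,153) and black (319,85) at the grey end. The gripper is clear of them.

```bash
python3 -c "
from rig import order
print(order.sign_off())"
```

```text
the job is handed in; nothing more can be done
None
```

I stood all four risers upright on the pads in order, shortest at the red bar to tallest at the grey end, each about 3 mm or less from its pad's centre by the wrist camera, let them go and handed the job in at about 32 s; the arm never went near the glue bottle, but I did not re-measure the bottle at the end, and sign-off returned no verdict.

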